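# Shut the duct damper and draw a jammed offcut strip out of the dust box

### The arm

A 7-joint arm with a two-finger parallel gripper is mounted at the origin on a cart in front of the work surface, level with it; the furniture and walls round the work are solid. World frame = base frame: x ahead of the robot, y to its left, z up, the work surface at z = 0. Lengths are in m, angles in rad, forces in N, time in s.
With the tool pointing down it reaches from about 0.4 to 0.85 m from the base axis. Payload 10.4 kg.
Tool frame: the origin (TCP) lies at the very end of the fingers, on their centre line; the grasp point (between the pads) lies 19 mm behind it (r.pinch_z is the distance from the TCP to the grasp point, in m); z points along the fingers, y is the line along which they close (so a half turn about z gives the same grasp; the last joint's range is limited). The gripper opens to 87 mm and grips with 3 to 60 N. Pads are 19 mm wide; open, the fingers measure 117 mm over their backs; the gripper's body (75 mm by 190 mm) begins 51 mm behind the grasp point.
Start: joints at [-1.179, 0.332, -0.065, 1.46, 0.022, 1.35, -0.088], TCP at [0.252, 0.572, 0.223] pointing down, gripper open.
Joint ranges: [-2.6, 2.6], [-0.5, 2.12], [-1.47, 1.34], [0.16, 2.42], [-1.27, 4.41], [0.06, 2.06], [-2.6, 2.6]. Speed limits (rad/s): [2.22, 2.22, 2.79, 2.79, 3.14, 3.14, 3.14].

### API

Orientations are given as a unit quaternion [x, y, z, w].
In Python, from bench import r, camera gives the robot as it stands. The module is installed in compiled form; this text tells all that it offers.
- The arm moves only by the shell command python3 -m pendant 'ROWS' [FORCE]. ROWS is JSON, a list of rows, each an object with "dp": the shift along the tool's x, y, z as a fraction of full scale, a list of three; "rotation": the turn, a rotation vector about the tool's x, y, z as a fraction of full scale, a list of three; "jaw": the opening, from 0 (shut) to 1 (fully open). A call has 1 to 8 rows; each row is the pose to reach, as a shift and turn from the pose commanded when the call began, along the tool's axes at that moment, turning the shorter way round; what a row does not reach only later rows make up. Full scale, the value 1, is 0.15 m for a shift and 2 pi rad for a turn. A row lasts 1/8 s, in which the tool goes at most 62.5 mm and 10.7 degrees, less where a joint would pass 70% of its speed; a pose out of reach is approached as far as the arm can. A call with a number of a shift or a turn outside -1 to 1 is refused whole. A call with a gripper value outside its range is refused whole. The fingers move at their own pace and stop on an object; FORCE is the grip in N (left out, the last holds). Time passes only in rows, so rows that repeat a pose let the fingers close. It gives the time, the measured TCP pose, the force, the opening and the grip force at its end, in the units of the state.
- r.read_state(): the state, without advancing time (a new reading comes with each control period).
- camera(name): name is "scene" or "top" or "wrist"; returns a dict with "image" (400x640x3 uint8, red, green, blue), "z_map" (400x640 float32, m along the optical axis (not along the pixel's ray), 0 where there is no reading), "mtx" (3x3 intrinsics, pixels), "T" (4x4, takes a point from camera to world coordinates). Camera axes: x right, y down, z forward; pixel columns grow to the right and rows downward; lengths in m; the calibration is good to about 2 mm. The wrist camera is an equidistant fisheye: a pixel r from the principal point sees the ray r / f radians off the axis. A picture is of the moment at which its call begins.
- r.close_job(): hands the job in; it is judged then, once.
The state is a dict: "time": time; "joint_positions": joint angles; "joint_vel": joint speeds; "joint_torque": joint torques, N m; "ee_pos": TCP position; "eef_rot": TCP orientation; "ft_force": force on the tool from outside, world axes, zero at the start; "torque": the same for the moment, N m; "width": finger opening in m; "grip_force": force on a finger pad.
Only numpy, scipy, OpenCV 4.12 (cv2) and the standard library are available. Lean on these libraries where they do the work, as an engineer would, in place of code of your own. Each camera call takes 0.05 s, during which the arm holds its last target. There are 200 camera calls.

### The job

A long strip of offcut wood is caught in the dust box. First shut the damper by swinging its red lever a quarter turn from in line with the pipe, until it stands square across the pipe at the red mark, on the side away from the open hatch; then take the strip by the end that shows in the hatch, tilt it up and draw it out through the hatch, and finish still holding it in the air, all of it well clear above the box (a hand's breadth). Leave the damper shut and the other things on the table where they are.

Things in the scene. Friction and masses are not known exactly. Their poses are not given: they have to be found in the camera images.
- dust_box: grey sheet-steel dust box, fixed to the mat, 176 x 270 x 57 mm. Origin: centre of its underside at table height, z up, long side along its y. Inside 170 mm wide (x), 264 mm long (y); floor top at z = 6 mm, 48 mm clear up to the cover's underside at z = 54 mm. Hatch in the +y half of the cover, window over the -y half. A capped 47 mm spigot stands 21 mm out of the -x face at y = -60 mm
- hatch_center (a point): centre of the open clean-out hatch at the height of the cover (box frame 0, 65, 57 mm). The hatch is 150 mm wide (box x from -75 to 75 mm) and 120 mm long (box y from 5 to 125 mm), its steel rim 3 mm thick, with four 7 mm studs at x = +-81.5, y = 22 and 112 mm
- window_center (a point): centre of the clear plastic window, 3 mm thick, that closes the other half of the cover (box frame 0, -65, 57 mm; box y from -135 to 5 mm); its steel edging stands to z = 58 mm, screw heads to 60 mm
- damper_hinge (a point): point on the upright axis of the damper lever, 75 mm above the table (box frame 140, -60, 75 mm). It stands on a metal pipe 49 mm thick that leaves the back of the box and runs off in box +x at box y = -60 mm, axis 31 mm above the table
- damper_lever (a joint): angle of the red damper lever about its upright axis (rad). 0: in line with the pipe, pointing over the box (box -x), damper open, green mark. Grows as the lever swings counter-clockwise (from above) to the box -y side, away from the hatch. 1.571: square across the pipe, pointing to box -y, over the red mark, shut. No stop there: range -0.35 to 2.1. Friction 0.12 N m keeps it where it is left
- lever_grip (a point): middle of the lever's red plastic grip, 60 mm from its axis and 83 mm above the table. The grip is a bar 58 mm long (30 to 87 mm from the axis), 13 mm thick, from 71 to 95 mm above the table, pointing away from the axis; it can be pinched from above or pushed sideways
- strip: straight strip of offcut wood, 14 mm wide (its x), 220 mm long (its y), 18 mm tall (its z), 0.03 to 0.07 kg, lying loose on the box's floor, roughly along the box. Origin: centre of its underside. Its +y end, about 105 mm of it, shows in the open hatch, the rest lies under the window
- strip_hatch_end (a point): middle of the strip's end face that shows in the hatch (strip frame 0, 110, 9 mm)
- strip_window_end (a point): middle of the strip's other end face, under the window (strip frame 0, -110, 9 mm)
- hatch_cover: grey steel hatch cover with a black knob, 174 x 128 x 29 mm, laid on the mat behind the box, bystander, leave alone. Origin: centre of its underside
- tape_measure: yellow tape measure, 43 x 90 x 62 mm, bystander, leave alone. Origin: centre of its underside
- chisel_1: chisel with a dark wooden handle, 29 x 252 x 29 mm, lying on the right of the mat, bystander, leave alone. Origin: centre of its underside
- chisel_2: chisel with a light wooden handle, 29 x 252 x 29 mm, lying on the right of the mat, bystander, leave alone. Origin: centre of its underside

How it is judged:
On the way, in this order (a step that is already met when the one before it is completed fails the run):
1. the damper is shut (lever square across the pipe) while the strip still lies in the box (value of joint damper_lever between 1.421 and 1.721 rad and height (world z) of each of strip_hatch_end, strip_window_end below 0.054 m), for 0.2 s.
2. the strip comes up tilted through the hatch: one end above the cover, the other still inside (height (world z) of strip_hatch_end above 0.075 m and height (world z) of strip_window_end below 0.054 m and y of strip_window_end in the frame of dust_box below 0.125 m and contact force between the fingers and strip above 0.5 N), for 0.1 s.
At the end, for the whole second after the job is handed in: the strip is held still in the fingers with both its ends at least 110 mm above the table (over 50 mm above the box's cover), touching neither box nor hatch cover, and the damper lever stands at 1.571 +- 0.15 rad (value of joint damper_lever between 1.421 and 1.721 rad and height (world z) of each of strip_hatch_end, strip_window_end above 0.11 m and contact force between the fingers and strip above 0.5 N and contact force between strip and dust_box below 0.05 N and contact force between strip and hatch_cover below 0.05 N and linear speed of strip below 0.05 m/s); the arm keeps its last pose, push and grip.
It fails at once if a bystander (hatch cover, tape measure or a chisel) is shifted by more than 30 mm (distance of any of hatch_cover, tape_measure, chisel_1, chisel_2 from where it was at the start of the episode above 0.03 m).
It also fails if it takes over 58 s, if anything falls off the work surface, if the arm or the gripper's body presses on something with over 40 N, if the wrist force passes 120 N, or if a joint passes its speed limit or range.

## Working session

There is one attempt and no reset: what is moved stays moved. The work goes in short steps, Python scripts to look and compute and a shell command to move; the robot and the scene stay as the last step left them, time stands still between calls to the robot, and variables do not carry over. Pictures are saved under pics/ and viewed, at most 10 in all, crops included, and the job is handed in when it is done.

```bash
mkdir -p pics; python3 - <<'E'
from bench import r,camera
import cv2,numpy as np
for n in("scene","top"):
    c=camera(n); np.savez(f"{n}.npz",**c)
    cv2.imwrite(f"pics/{n}0.png",c["image"][:,:,::-1]); print(n,c["mtx"].tolist(),c["T"].round(3).tolist())
s=r.read_state();print(s)
E
```

```text
scene [[368.39966061302084, 0.0, 326.1541626865518], [0.0, 368.39966061302084, 195.64458471086593], [0.0, 0.0, 1.0]] [[-0.797, -0.462, 0.388, 0.244], [-0.603, 0.614, -0.509, 0.225], [-0.003, -0.64, -0.768, 0.743], [0.0, 0.0, 0.0, 1.0]]
top [[407.50346201194617, 0.0, 319.5171428318806], [0.0, 407.50346201194617, 200.3412763944736], [0.0, 0.0, 1.0]] [[0.026, -0.981, 0.194, 0.405], [-1.0, -0.025, 0.006, -0.24], [-0.001, -0.194, -0.981, 0.919], [0.0, 0.0, 0.0, 1.0]]
{'time': 0.1, 'joint_positions': array([-1.17859149,  0.33285008, -0.06467399,  1.46087702,  0.02156866,
        1.34988224, -0.08848153]), 'joint_vel': array([-0.00138428, -0.00085355,  0.0002713 , -0.00172411, -0.00075343,
        0.00080218,  0.0004064 ]), 'joint_torque': array([ 1.25560637e-03, -6.24541354e+01,  2.46653898e-02, -3.90718853e+01,
       -6.13678806e-02,  3.65566649e-02,  5.67198947e-05]), 'ee_pos': array([0.25174796, 0.57167095, 0.22179816]), 'eef_rot': array([ 2.05915395e-01,  9.78569575e-01, -6.50854592e-04, -1.18120235e-04]), 'ft_force': array([-0.44071793, -0.32144376,  0.17258038]), 'torque': array([ 0.01407765, -0.00253629, -0.08564048]), 'grip_force': 0.0, 'width': 0.08678211098349}
```

View pics/scene0.png

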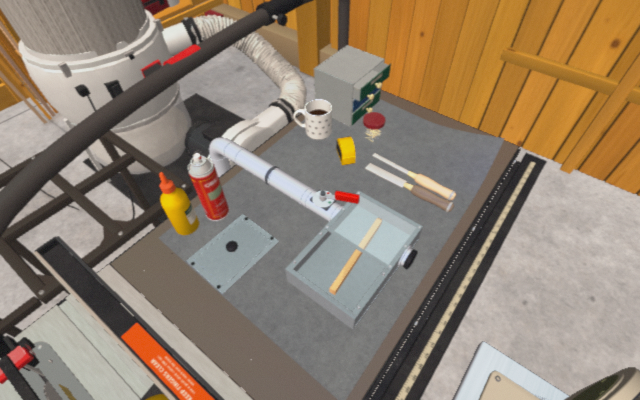

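View pics/top0.png

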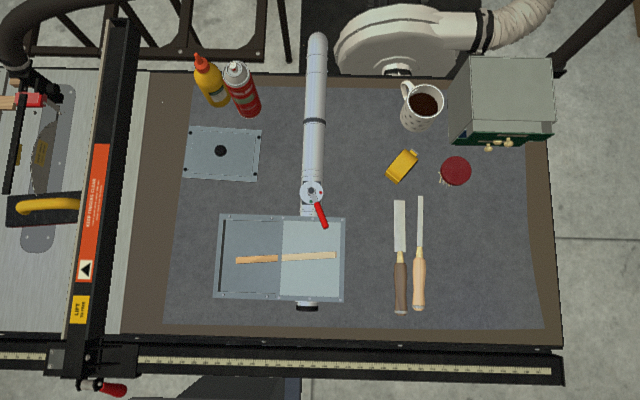

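The top view shows the box at (213–345, 213–303), with the hatch on its left. The strip runs from (236,260) to (335,255). The red lever goes from the hinge at (312,190) to its tip at (325,228), and the chisels are near (400,255) and (419,255).

```bash
cat > h.py <<'E'
import numpy as np,cv2
def ray(c,uv,z):
    uv=np.atleast_2d(uv).astype(float);K,T=c["mtx"],c["T"]
    d=np.c_[(uv[:,0]-K[0,2])/K[0,0],(uv[:,1]-K[1,2])/K[1,1],np.ones(len(uv))]@T[:3,:3].T
    o=T[:3,3];return o+d*((z-o[2])/d[:,2])[:,None]
def cloud(c):
    K,T=c["mtx"],c["T"];v,u=np.mgrid[:400,:640];z=c["z_map"]
    p=np.stack([(u-K[0,2])/K[0,0]*z,(v-K[1,2])/K[1,1]*z,z],-1);return p@T[:3,:3].T+T[:3,3]
def red(im):
    h=cv2.cvtColor(im,cv2.COLOR_RGB2HSV);return ((h[...,0]<6)|(h[...,0]>174))&(h[...,1]>170)&(h[...,2]>90)
def wood(im):
    h=cv2.cvtColor(im,cv2.COLOR_RGB2HSV);return (h[...,0]>8)&(h[...,0]<30)&(h[...,1]>60)&(h[...,2]>120)
E
cat > m.py <<'E'
from h import *
c=dict(np.load("top.npz"));P=cloud(c);im=c["image"]
x0,x1,y0,y1=200,360,205,312
sub=np.zeros((400,640),bool);sub[y0:y1,x0:x1]=1
# cover rim points
m=sub&(abs(P[...,2]-.057)<.006)
q=P[m][:,:2].astype(np.float32);rc=cv2.minAreaRect(q*1000);print("cover rect",rc,len(q))
print(cv2.boxPoints(rc).round(1).tolist())
w=sub&wood(im);v,u=np.nonzero(w);
pw=ray(c,np.c_[u,v],.024);print("wood z",np.percentile(P[w][:,2],[5,25,50,75,95]))
for nm,mm in(("hatch",u<277),("win",u>282),("all",u>0)):
    rr=cv2.minAreaRect((pw[mm][:,:2]*1000).astype(np.float32));print(nm,rr,cv2.boxPoints(rr).round().tolist())
g=red(im);g[:,:290]=0;g[:,345:]=0;g[:195]=0;g[240:]=0
v,u=np.nonzero(g);pl=ray(c,np.c_[u,v],.095);print("lever z",np.percentile(P[g][:,2],[10,50,90]))
rr=cv2.minAreaRect((pl[:,:2]*1000).astype(np.float32));print("lever",rr,cv2.boxPoints(rr).round().tolist())
for uv in[(312,190)]:print(P[uv[1],uv[0]],ray(c,uv,.08))
s=dict(np.load("scene.npz"));Ps=cloud(s)
ss=np.zeros((400,640),bool);ss[185:330,280:425]=1
m=ss&(abs(Ps[...,2]-.057)<.005);rc=cv2.minAreaRect((Ps[m][:,:2]*1000).astype(np.float32));print("scene cover",rc,cv2.boxPoints(rc).round().tolist())
w=ss&wood(s["image"]);v,u=np.nonzero(w);p=ray(s,np.c_[u,v],.024);rr=cv2.minAreaRect((p[:,:2]*1000).astype(np.float32));print("scene wood",rr,cv2.boxPoints(rr).round().tolist())
g=red(s["image"]);g&=ss;v,u=np.nonzero(g);p=ray(s,np.c_[u,v],.09);rr=cv2.minAreaRect((p[:,:2]*1000).astype(np.float32));print("scene lever",rr,cv2.boxPoints(rr).round().tolist())
E
python3 m.py
```

```text
cover rect ((454.81182861328125, -154.14845275878906), (270.4441833496094, 221.75424194335938), 89.42838287353516) 6924
[[342.6000061035156, -288.29998779296875], [564.2999877929688, -290.5], [567.0, -20.0], [345.29998779296875, -17.799999237060547]]
wood z [0.02133954 0.02322938 0.02479362 0.05528562 0.05880198]
hatch ((448.54888916015625, -99.64739990234375), (14.723608016967773, 87.40901947021484), 4.828871726989746) [[438.0, -57.0], [445.0, -144.0], [460.0, -143.0], [452.0, -55.0]]
win ((458.678466796875, -214.81216430664062), (10.248567581176758, 113.85684967041016), 4.732270240783691) [[449.0, -159.0], [458.0, -272.0], [468.0, -271.0], [459.0, -158.0]]
all ((453.9717712402344, -163.8386688232422), (14.723608016967773, 216.24893188476562), 4.828871726989746) [[438.0, -57.0], [456.0, -272.0], [470.0, -271.0], [452.0, -55.0]]
lever z [0.09225471 0.09449997 0.09626668]
lever ((538.3265380859375, -238.24415588378906), (55.67424011230469, 11.449762344360352), 22.94255256652832) [[510.0, -244.0], [515.0, -254.0], [566.0, -233.0], [562.0, -222.0]]
[ 0.59147838 -0.21848034  0.08474492] [[ 0.59253857 -0.21835692  0.08      ]]
scene cover ((514.7396240234375, -156.5348358154297), (272.97259521484375, 343.2560119628906), 88.9432144165039) [[341.0, -290.0], [684.0, -296.0], [689.0, -23.0], [346.0, -17.0]]
scene wood ((430.6235656738281, -240.43685913085938), (63.13045120239258, 384.8623046875), 1.8658784627914429) [[393.0, -49.0], [405.0, -434.0], [468.0, -432.0], [456.0, -47.0]]
scene lever ((535.7811889648438, -232.9599151611328), (55.84312057495117, 25.355510711669922), 23.47039794921875) [[505.0, -232.0], [515.0, -256.0], [566.0, -233.0], [556.0, -210.0]]
```

```bash
cat > plan.py <<'E'
import sys,json,numpy as np
from bench import r
from scipy.spatial.transform import Rotation as Ro
# args: x,y,z(mm),yaw of tool y(deg),tilt(deg) ...  -> dp / rotation fractions
s=r.read_state();R=Ro.from_quat(s["eef_rot"]).as_matrix();p=s["ee_pos"]
def rot(psi,t):
    a=np.radians(psi);return np.array([[-np.sin(a),np.cos(a),0],[np.cos(a),np.sin(a),0],[0,0,-1.]]).T@Ro.from_euler("y",t,degrees=True).as_matrix()
print("t",s["time"],"p",(p*1e3).round(1),"yaw",np.degrees(np.arctan2(R[1,1],R[0,1])).round(1),"F",s["ft_force"].round(1),"w",s["width"].round(4),"g",round(float(s["grip_force"]),1))
for a in sys.argv[1:]:
    v=[float(k) for k in a.split(",")]
    print(a,"dp",(R.T@(np.array(v[:3])/1e3-p)/.15).round(3).tolist(),"rot",(Ro.from_matrix(R.T@rot(v[3],v[4])).as_rotvec()/2/np.pi).round(4).tolist())
E
python3 plan.py 380,440,222,36,0 460,290,222,6,0 520,130,200,-24,0
```

```text
Traceback (most recent call last):
  File "plan.py", line 8, in <module>
    print("t",s["time"],"p",(p*1e3).round(1),"yaw",np.degrees(np.arctan2(R[1,1],R[0,1])).round(1),"F",s["ft_force"].round(1),"w",s["width"].round(4),"g",round(float(s["grip_force"]),1))
                                                                                                                                 ^^^^^^^^^^^^^^^^
AttributeError: 'float' object has no attribute 'round'
```

```bash
sed -i 's/s\["width"\].round(4)/round(s["width"],4)/' plan.py; python3 plan.py 330,450,222,36,0 
```

```text
t 0.1 p [251.7 571.7 221.8] yaw 66.2 F [-0.4 -0.3  0.2] w 0.0868 g 0.0
330,450,222,36,0 dp [-0.804, -0.532, -0.001] rot [-0.0002, 0.0001, 0.084]
```

```bash
python3 -m pendant '[{"dp":[-0.95,-0.4,0],"rotation":[0,0,0.084],"jaw":0.5},{"dp":[-0.95,-0.4,0],"rotation":[0,0,0.084],"jaw":0.5},{"dp":[-0.95,-0.4,0],"rotation":[0,0,0.084],"jaw":0.5}]'; python3 plan.py 440,350,200,4,0
```

```text
time: 0.48
ee_pos: [0.361, 0.4564, 0.2224]
eef_rot: [0.458, 0.889, -0.0, 0.001]
ft_force: [-0.7, 0.4, -0.3]
width: 0.0646
grip_force: 0.0
t 0.475 p [361.  456.4 222.4] yaw 35.4 F [-0.7  0.4 -0.3] w 0.0646 g 0.0
440,350,200,4,0 dp [-0.883, 0.018, 0.15] rot [0.0, 0.0002, 0.0873]
```

```bash
python3 plan.py 450,330,200,4,0 
```

```text
t 0.475 p [361.  456.4 222.4] yaw 35.4 F [-0.7  0.4 -0.3] w 0.0646 g 0.0
450,330,200,4,0 dp [-1.03, -0.005, 0.151] rot [0.0, 0.0002, 0.0873]
```

```bash
python3 -m pendant '[{"dp":[-1,0,0.1],"rotation":[0,0,0.087],"jaw":0.5},{"dp":[-1,0,0.1],"rotation":[0,0,0.087],"jaw":0.5},{"dp":[-1,0,0.1],"rotation":[0,0,0.087],"jaw":0.5}]'; python3 plan.py 500,185,190,-27,0
```

```text
time: 0.85
ee_pos: [0.4485, 0.3342, 0.2071]
eef_rot: [0.682, 0.732, -0.0, 0.0]
ft_force: [0.2, 0.6, -0.1]
width: 0.0446
grip_force: 0.0
t 0.85 p [448.5 334.2 207.1] yaw 4.0 F [ 0.2  0.6 -0.1] w 0.0446 g 0.0
500,185,190,-27,0 dp [-1.016, 0.273, 0.115] rot [0.0001, 0.0002, 0.0862]
```

```bash
python3 -m pendant '[{"dp":[-1,0.3,0.1],"rotation":[0,0,0.086],"jaw":0.5},{"dp":[-1,0.3,0.1],"rotation":[0,0,0.086],"jaw":0.5},{"dp":[-1,0.3,0.1],"rotation":[0,0,0.086],"jaw":0.5}]'; python3 plan.py 538,35,190,-58,0
```

```text
time: 1.23
ee_pos: [0.5042, 0.1886, 0.1922]
eef_rot: [0.852, 0.524, -0.0, 0.0]
ft_force: [0.1, 1.2, 0.0]
width: 0.0434
grip_force: 0.0
t 1.225 p [504.2 188.6 192.2] yaw -26.8 F [0.1 1.2 0. ] w 0.0434 g 0.0
538,35,190,-58,0 dp [-0.812, 0.664, 0.015] rot [0.0001, 0.0001, 0.0865]
```

```bash
python3 -m pendant '[{"dp":[-0.9,0.75,0],"rotation":[0,0,0.086],"jaw":0.5},{"dp":[-0.9,0.75,0],"rotation":[0,0,0.086],"jaw":0.5},{"dp":[-0.9,0.75,0],"rotation":[0,0,0.086],"jaw":0.5}]'; python3 plan.py 538,-110,160,-67,0
```

```text
time: 1.6
ee_pos: [0.5445, 0.019, 0.1925]
eef_rot: [0.96, 0.279, 0.0, 0.0]
ft_force: [1.0, 0.1, -0.7]
width: 0.0433
grip_force: 0.0
t 1.6 p [544.5  19.  192.5] yaw -57.7 F [ 1.   0.1 -0.7] w 0.0433 g 0.0
538,-110,160,-67,0 dp [-0.496, 0.703, 0.217] rot [0.0, 0.0, 0.026]
```

```bash
python3 -m pendant '[{"dp":[-0.5,0.7,0.2],"rotation":[0,0,0.026],"jaw":0.5},{"dp":[-0.5,0.7,0.2],"rotation":[0,0,0.026],"jaw":0.5},{"dp":[-0.5,0.7,0.2],"rotation":[0,0,0.026],"jaw":0.5}]'; python3 plan.py 538,-238,130,-67,0
```

```text
time: 1.98
ee_pos: [0.5364, -0.1124, 0.1616]
eef_rot: [0.98, 0.199, -0.001, 0.001]
ft_force: [0.1, 0.9, 0.1]
width: 0.0434
grip_force: 0.0
t 1.975 p [ 536.4 -112.4  161.6] yaw -67.0 F [0.1 0.9 0.1] w 0.0434 g 0.0
538,-238,130,-67,0 dp [-0.317, 0.775, 0.212] rot [0.0001, 0.0004, -0.0]
```

```bash
python3 -m pendant '[{"dp":[-0.317,0.775,0.21],"rotation":[0,0,0],"jaw":0.5},{"dp":[-0.317,0.775,0.21],"rotation":[0,0,0],"jaw":0.5},{"dp":[-0.317,0.775,0.21],"rotation":[0,0,0],"jaw":0.5},{"dp":[-0.317,0.775,0.21],"rotation":[0,0,0],"jaw":0.5}]'; python3 plan.py 538,-238,71,-67,0; python3 - <<'E'
from bench import camera
import cv2
c=camera("wrist");cv2.imwrite("pics/w1.png",c["image"][:,:,::-1])
E
```

```text
time: 2.48
ee_pos: [0.5408, -0.2321, 0.1306]
eef_rot: [0.979, 0.203, -0.0, -0.0]
ft_force: [-0.4, 1.1, -0.1]
width: 0.0437
grip_force: 0.0
t 2.475 p [ 540.8 -232.1  130.6] yaw -66.6 F [-0.4  1.1 -0.1] w 0.0437 g 0.0
538,-238,71,-67,0 dp [-0.033, 0.029, 0.398] rot [-0.0001, 0.0001, 0.0011]
```

View pics/w1.png

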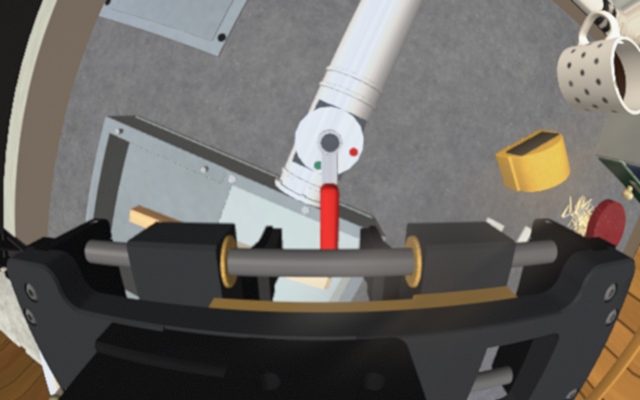

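The wrist view shows the red lever at (328,215), lined up with the fingers and between them. The fingers are at about x = 268 and 375.

```bash
python3 -m pendant '[{"dp":[0,0,0],"rotation":[0,0,0],"jaw":0.5},{"dp":[0,0,0],"rotation":[0,0,0],"jaw":0.5}]'; python3 plan.py 538,-238,71,-67,0
```

```text
time: 2.78
ee_pos: [0.5412, -0.2315, 0.1313]
eef_rot: [0.979, 0.204, 0.0, -0.0]
ft_force: [-0.9, -1.2, 0.0]
width: 0.0433
grip_force: 0.0
t 2.775 p [ 541.2 -231.5  131.3] yaw -66.5 F [-0.9 -1.2  0. ] w 0.0433 g 0.0
538,-238,71,-67,0 dp [-0.037, 0.032, 0.402] rot [-0.0001, -0.0001, 0.0014]
```

```bash
python3 -m pendant '[{"dp":[-0.037,0.032,0.2],"rotation":[0,0,0.0014],"jaw":0.5},{"dp":[-0.037,0.032,0.4],"rotation":[0,0,0.0014],"jaw":0.5},{"dp":[-0.037,0.032,0.4],"rotation":[0,0,0.0014],"jaw":0.5},{"dp":[-0.037,0.032,0.4],"rotation":[0,0,0.0014],"jaw":0},{"dp":[-0.037,0.032,0.4],"rotation":[0,0,0.0014],"jaw":0},{"dp":[-0.037,0.032,0.4],"rotation":[0,0,0.0014],"jaw":0},{"dp":[-0.037,0.032,0.4],"rotation":[0,0,0.0014],"jaw":0},{"dp":[-0.037,0.032,0.4],"rotation":[0,0,0.0014],"jaw":0}]' 15
python3 - <<'E'
import numpy as np,os
from bench import r
p=r.read_state()["ee_pos"]*1e3;h=np.array([592.7,-215.4])
v=p[:2]-h;print(p.round(1),np.hypot(*v),np.degrees(np.arctan2(v[1],v[0])))
yaw=-67;a=[]
ang0=np.degrees(np.arctan2(v[1],v[0]))+0
tot=66.4
for k in range(1,8):
    t=tot*k/7;an=np.radians(ang0+t);q=h+np.hypot(*v)*np.array([np.cos(an),np.sin(an)])
    a.append(f"{q[0]:.1f},{q[1]:.1f},{p[2]:.1f},{yaw+t:.1f},0")
os.system("python3 plan.py "+" ".join(a))
E
```

```text
time: 3.78
ee_pos: [0.5377, -0.2395, 0.0714]
eef_rot: [0.98, 0.198, 0.0, 0.0]
ft_force: [-0.5, 1.0, 4.2]
width: 0.0128
grip_force: 15.0
t 3.775 p [ 537.7 -239.5   71.4] yaw -67.1 F [-0.5  1.   4.2] w 0.0128 g 15.0
542.5,-248.2,71.4,-57.5,0 dp [0.007, 0.066, 0.0] rot [0.0, -0.0001, -0.0267]
548.6,-256.1,71.4,-48.0,0 dp [0.024, 0.13, 0.0] rot [0.0001, -0.0001, -0.0531]
555.9,-262.8,71.4,-38.5,0 dp [0.051, 0.19, 0.0] rot [0.0001, -0.0001, -0.0795]
564.2,-268.2,71.4,-29.1,0 dp [0.088, 0.245, 0.0] rot [0.0001, -0.0001, -0.1056]
573.3,-272.2,71.4,-19.6,0 dp [0.134, 0.293, 0.0] rot [0.0001, -0.0001, -0.132]
582.9,-274.6,71.4,-10.1,0 dp [0.186, 0.333, 0.001] rot [0.0001, -0.0001, -0.1584]
592.8,-275.4,71.4,-0.6,0 dp [0.245, 0.363, 0.001] rot [0.0001, -0.0001, -0.1848]
[ 537.7 -239.5   71.4] 60.027208796756526 -156.3188287323511
```

```bash
python3 -m pendant '[{"dp":[0.007,0.066,0],"rotation":[0,0,-0.0267],"jaw":0},{"dp":[0.024,0.13,0],"rotation":[0,0,-0.053],"jaw":0},{"dp":[0.051,0.19,0],"rotation":[0,0,-0.0795],"jaw":0},{"dp":[0.088,0.245,0],"rotation":[0,0,-0.1056],"jaw":0},{"dp":[0.134,0.293,0],"rotation":[0,0,-0.132],"jaw":0},{"dp":[0.186,0.333,0],"rotation":[0,0,-0.1584],"jaw":0},{"dp":[0.243,0.363,0],"rotation":[0,0,-0.1848],"jaw":0},{"dp":[0.243,0.363,0],"rotation":[0,0,-0.1848],"jaw":0}]'; python3 - <<'E'
from h import *
from bench import r,camera
c=camera("top");np.savez("top.npz",**c)
im=c["image"];cv2.imwrite("pics/t2.png",im[150:320,190:440,::-1].repeat(3,0).repeat(3,1))
s=r.read_state();print(s["ee_pos"],s["width"],s["ft_force"])
E
```

```text
time: 4.78
ee_pos: [0.5925, -0.2756, 0.0714]
eef_rot: [0.71, 0.704, 0.0, -0.0]
ft_force: [-3.0, 0.2, 6.0]
width: 0.0131
grip_force: 15.0
[ 0.59230222 -0.27566794  0.07145596] 0.012850659105842857 [-2.99555459  0.10495386  6.16160664]
```

View pics/t2.png

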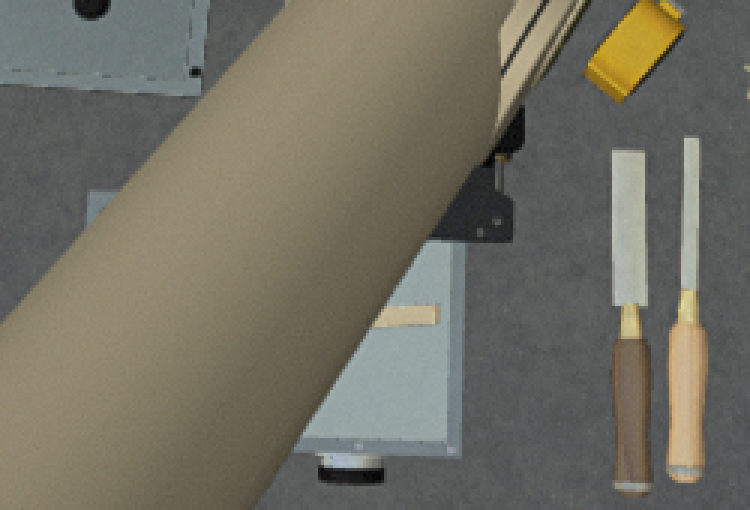

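The arm hides the lever in this view. The hand pose matches the target, and the strip hasn't moved. I'll let go, rise, and check the lever from above.

```bash
python3 -m pendant '[{"dp":[0,0,0],"rotation":[0,0,0],"jaw":0.5},{"dp":[0,0,0],"rotation":[0,0,0],"jaw":0.5},{"dp":[0,0,0],"rotation":[0,0,0],"jaw":0.5},{"dp":[0,0,-0.3],"rotation":[0,0,0],"jaw":0.5},{"dp":[0,0,-0.7],"rotation":[0,0,0],"jaw":0.5},{"dp":[0,0,-0.7],"rotation":[0,0,0],"jaw":0.5}]'; python3 plan.py 500,-150,150,4.8,0
```

```text
time: 5.58
ee_pos: [0.5945, -0.2768, 0.1814]
eef_rot: [0.711, 0.703, 0.002, 0.004]
ft_force: [0.3, -0.5, -0.6]
width: 0.0434
grip_force: 0.0
t 5.575 p [ 594.5 -276.8  181.4] yaw -0.6 F [ 0.3 -0.5 -0.6] w 0.0434 g 0.0
500,-150,150,4.8,0 dp [0.839, -0.641, 0.202] rot [0.0013, 0.0005, -0.015]
```

```bash
python3 -m pendant '[{"dp":[0.84,-0.64,0.2],"rotation":[0,0,-0.015],"jaw":0.5},{"dp":[0.84,-0.64,0.2],"rotation":[0,0,-0.015],"jaw":0.5},{"dp":[0.84,-0.64,0.2],"rotation":[0,0,-0.015],"jaw":0.5},{"dp":[0.84,-0.64,0.2],"rotation":[0,0,-0.015],"jaw":0.5}]'; python3 plan.py 446.7,-75.5,110,4.8,0;  python3 - <<'E'
from h import *
from bench import camera
a=[]
for n in("scene","top","wrist"):
    c=camera(n);np.savez(n+".npz",**c)
    if n!="wrist":
        g=red(c["image"]);P=cloud(c);g&=(abs(P[...,2]-.08)<.03)&(abs(P[...,0]-.59)<.12)&(abs(P[...,1]+.23)<.12)
        v,u=np.nonzero(g);
        if len(u):p=ray(c,np.c_[u,v],.095);rr=cv2.minAreaRect((p[:,:2]*1000).astype(np.float32));print(n,len(u),rr,cv2.boxPoints(rr).round().tolist())
    a.append(c["image"][:,:,::-1])
cv2.imwrite("pics/a3.png",cv2.resize(np.vstack([np.hstack([a[0],a[1]]),np.hstack([a[2],a[2]*0])]),(800,500),interpolation=cv2.INTER_AREA))
E
```

```text
time: 6.08
ee_pos: [0.4961, -0.1458, 0.1451]
eef_rot: [0.676, 0.737, 0.0, -0.001]
ft_force: [-0.1, 0.4, -0.2]
width: 0.0433
grip_force: 0.0
t 6.075 p [ 496.1 -145.8  145.1] yaw 5.0 F [-0.1  0.4 -0.2] w 0.0433 g 0.0
446.7,-75.5,110,4.8,0 dp [0.495, -0.287, 0.235] rot [-0.0002, -0.0003, 0.0006]
top 158 ((591.6610717773438, -273.5841064453125), (10.610944747924805, 55.93013381958008), 1.469146728515625) [[586.0, -246.0], [587.0, -302.0], [598.0, -301.0], [596.0, -245.0]]
```

View pics/a3.png

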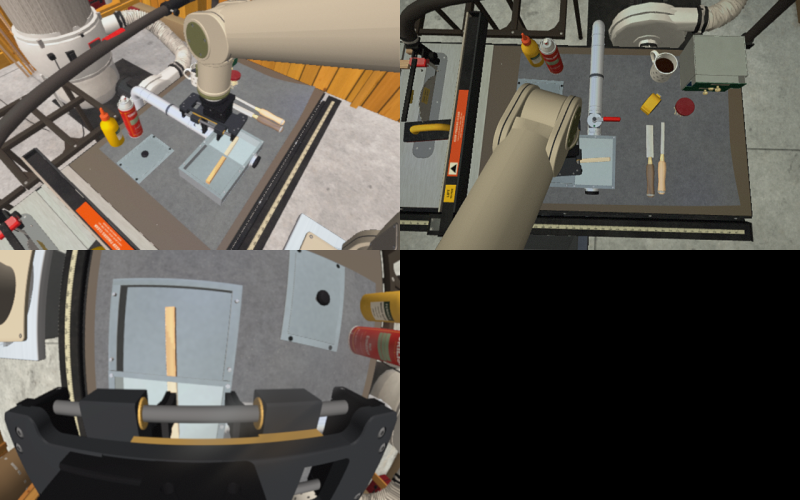

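The lever is square across the pipe, pointing to box -y, about 1° off. The strip shows in the hatch, with its end near (168,306) in the composite. I'll refine its position from the wrist image.

```bash
python3 - <<'E'
from h import *
c=dict(np.load("wrist.npz"));m=wood(c["image"]);m[:60]=0;m[205:]=0;m[:,:240]=0;m[:,300:]=0
n,l,st,_=cv2.connectedComponentsWithStats(m.astype(np.uint8));k=1+st[1:,4].argmax();v,u=np.nonzero(l==k);print(st[k])
K,T=c["mtx"],c["T"];x=(u-K[0,2])/K[0,0];y=(v-K[1,2])/K[1,1];th=np.hypot(x,y);s=np.sin(th)/th
d=np.c_[x*s,y*s,np.cos(th)]@T[:3,:3].T;o=T[:3,3];p=o+d*((.024-o[2])/d[:,2])[:,None]
rr=cv2.minAreaRect((p[:,:2]*1000).astype(np.float32));print(rr,cv2.boxPoints(rr).round(1).tolist())
E
```

```text
[ 264   91   19  111 1792]
((450.8372497558594, -108.46936798095703), (15.369560241699219, 103.60062408447266), 4.974250316619873) [[438.70001220703125, -57.5], [447.70001220703125, -160.6999969482422], [463.0, -159.39999389648438], [454.0, -56.20000076293945]]
```

```bash
python3 -m pendant '[{"dp":[0.49,-0.29,0.2],"rotation":[0,0,0],"jaw":0.5},{"dp":[0.49,-0.29,0.2],"rotation":[0,0,0],"jaw":0.5},{"dp":[0.49,-0.29,0.2],"rotation":[0,0,0],"jaw":0.5},{"dp":[0.49,-0.29,0.2],"rotation":[0,0,0],"jaw":0.5}]'; python3 plan.py 447.3,-76.5,9,4.9,0
```

```text
time: 6.72
ee_pos: [0.449, -0.0801, 0.1165]
eef_rot: [0.677, 0.736, 0.0, 0.001]
ft_force: [0.5, 0.4, -0.1]
width: 0.0433
grip_force: 0.0
t 6.725 p [449.  -80.1 116.5] yaw 4.7 F [ 0.5  0.4 -0.1] w 0.0433 g 0.0
447.3,-76.5,9,4.9,0 dp [0.025, -0.01, 0.717] rot [0.0002, 0.0001, -0.0005]
```

```bash
python3 -m pendant '[{"dp":[0.025,-0.01,0.3],"rotation":[0,0,0],"jaw":0.5},{"dp":[0.025,-0.01,0.55],"rotation":[0,0,0],"jaw":0.5},{"dp":[0.025,-0.01,0.69],"rotation":[0,0,0],"jaw":0.5},{"dp":[0.025,-0.01,0.705],"rotation":[0,0,0],"jaw":0.5},{"dp":[0.025,-0.01,0.705],"rotation":[0,0,0],"jaw":0.5}]'; python3 plan.py 447.3,-76.5,9,4.9,0
```

```text
time: 7.35
ee_pos: [0.4472, -0.076, 0.011]
eef_rot: [0.677, 0.736, 0.0, 0.0]
ft_force: [0.1, 0.5, 0.5]
width: 0.0437
grip_force: 0.0
t 7.35 p [447.2 -76.   11. ] yaw 4.8 F [0.1 0.5 0.5] w 0.0437 g 0.0
447.3,-76.5,9,4.9,0 dp [-0.003, 0.001, 0.013] rot [0.0002, 0.0001, -0.0004]
```

```bash
python3 -m pendant '[{"dp":[0,0,0.013],"rotation":[0,0,0],"jaw":0},{"dp":[0,0,0.013],"rotation":[0,0,0],"jaw":0},{"dp":[0,0,0.013],"rotation":[0,0,0],"jaw":0},{"dp":[0,0,0.013],"rotation":[0,0,0],"jaw":0},{"dp":[0,0,0.013],"rotation":[0,0,0],"jaw":0}]' 40
cat > ex.py <<'E'
import numpy as np,os,sys
# rows: yw,zw,theta (strip plane, box frame mm/deg)
a=[];h=3.5;s0=200
for q in sys.argv[1:]:
    yw,zw,t=map(float,q.split(","));th=np.radians(t)
    Y=yw+s0*np.cos(th)-h*np.sin(th);Z=zw+s0*np.sin(th)+h*np.cos(th)
    d=Y-(-121+s0);print(q,"clear at window edge",round(54-(zw+(5-yw)*np.tan(th)+18/np.cos(th)),1),"hatch end bottom y,z",round(yw+220*np.cos(th)),round(zw+220*np.sin(th)))
    a.append(f"{447.3-.085*d:.1f},{-76.5+.996*d:.1f},{Z:.1f},4.9,{t}")
os.system("python3 plan.py "+" ".join(a))
E
python3 ex.py -121,8,4 -119,8.5,9 -110,8.5,11 -100,8.5,13 -85,8.5,15 -70,9,17.5 -50,9,21 
```

```text
time: 7.98
ee_pos: [0.4464, -0.0752, 0.0085]
eef_rot: [0.677, 0.736, 0.0, 0.0]
ft_force: [-0.8, -0.5, 3.6]
width: 0.0136
grip_force: 40.0
t 7.975 p [446.4 -75.2   8.5] yaw 4.8 F [-0.8 -0.5  3.6] w 0.0136 g 40.0
447.4,-77.2,25.4,4.9,4.0 dp [-0.014, 0.006, -0.112] rot [0.0001, 0.0111, -0.0002]
447.4,-77.5,43.2,4.9,9.0 dp [-0.016, 0.006, -0.231] rot [0.0001, 0.025, -0.0002]
446.7,-69.9,50.1,4.9,11.0 dp [0.035, 0.005, -0.277] rot [0.0001, 0.0305, -0.0002]
446.0,-61.5,56.9,4.9,13.0 dp [0.091, 0.005, -0.322] rot [0.0001, 0.0361, -0.0002]
444.9,-48.3,63.6,4.9,15.0 dp [0.18, 0.005, -0.367] rot [0.0001, 0.0416, -0.0002]
443.8,-36.0,72.5,4.9,17.5 dp [0.262, 0.005, -0.426] rot [0.0001, 0.0486, -0.0002]
442.5,-20.3,83.9,4.9,21.0 dp [0.367, 0.005, -0.502] rot [0.0001, 0.0583, -0.0002]
-121,8,4 clear at window edge 19.1 hatch end bottom y,z 98 23
-119,8.5,9 clear at window edge 7.6 hatch end bottom y,z 98 43
-110,8.5,11 clear at window edge 4.8 hatch end bottom y,z 106 50
-100,8.5,13 clear at window edge 2.8 hatch end bottom y,z 114 58
-85,8.5,15 clear at window edge 2.7 hatch end bottom y,z 128 65
-70,9,17.5 clear at window edge 2.5 hatch end bottom y,z 140 75
-50,9,21 clear at window edge 4.6 hatch end bottom y,z 155 88
```

```bash
python3 -m pendant '[{"dp":[-0.012,0.003,-0.112],"rotation":[0,0.011,0],"jaw":0},{"dp":[-0.01,0.003,-0.172],"rotation":[0,0.018,0],"jaw":0},{"dp":[-0.01,0.003,-0.231],"rotation":[0,0.025,0],"jaw":0},{"dp":[0.035,0.003,-0.277],"rotation":[0,0.0305,0],"jaw":0},{"dp":[0.065,0.003,-0.3],"rotation":[0,0.0333,0],"jaw":0},{"dp":[0.091,0.003,-0.322],"rotation":[0,0.0361,0],"jaw":0},{"dp":[0.091,0.003,-0.322],"rotation":[0,0.0361,0],"jaw":0}]' 40
python3 ex.py -92,8.5,14 -85,8.5,15 -78,8.5,16.2  -70,9,17.5 -60,9,19 -50,9,21 -42,9,23 -35,9,25
python3 - <<'E'
from bench import camera
import cv2
c=camera("wrist");cv2.imwrite("pics/w4.png",c["image"][:,:,::-1])
E
```

```text
time: 8.85
ee_pos: [0.4454, -0.0613, 0.0566]
eef_rot: [0.672, 0.732, 0.077, -0.083]
ft_force: [0.6, -0.3, -0.4]
width: 0.0139
grip_force: 40.0
t 8.85 p [445.4 -61.3  56.6] yaw 4.8 F [ 0.6 -0.3 -0.4] w 0.0139 g 40.0
445.4,-54.4,60.3,4.9,14.0 dp [0.05, 0.004, -0.014] rot [0.0, 0.0028, -0.0002]
444.9,-48.3,63.6,4.9,15.0 dp [0.095, 0.004, -0.026] rot [0.0, 0.0055, -0.0002]
444.4,-42.6,67.7,4.9,16.2 dp [0.138, 0.004, -0.044] rot [0.0, 0.0089, -0.0002]
443.8,-36.0,72.5,4.9,17.5 dp [0.188, 0.003, -0.065] rot [0.0, 0.0125, -0.0002]
443.1,-27.7,77.4,4.9,19.0 dp [0.25, 0.003, -0.085] rot [0.0, 0.0166, -0.0002]
442.5,-20.3,83.9,4.9,21.0 dp [0.308, 0.003, -0.116] rot [0.0, 0.0222, -0.0002]
442.1,-15.0,90.4,4.9,23.0 dp [0.352, 0.004, -0.15] rot [0.0, 0.0278, -0.0002]
441.7,-11.0,96.7,4.9,25.0 dp [0.388, 0.003, -0.185] rot [0.0, 0.0333, -0.0002]
-92,8.5,14 clear at window edge 2.8 hatch end bottom y,z 121 62
-85,8.5,15 clear at window edge 2.7 hatch end bottom y,z 128 65
-78,8.5,16.2 clear at window edge 2.6 hatch end bottom y,z 133 70
-70,9,17.5 clear at window edge 2.5 hatch end bottom y,z 140 75
-60,9,19 clear at window edge 3.6 hatch end bottom y,z 148 81
-50,9,21 clear at window edge 4.6 hatch end bottom y,z 155 88
-42,9,23 clear at window edge 5.5 hatch end bottom y,z 161 95
-35,9,25 clear at window edge 6.5 hatch end bottom y,z 164 102
```

View pics/w4.png

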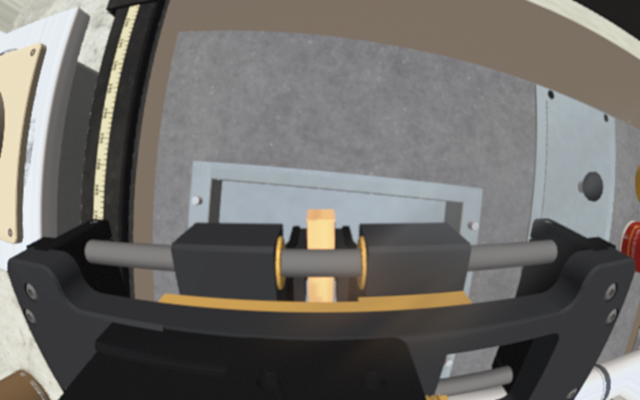

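The strip is held between the fingers at (320,240) and tilts with the hand. Its end has come up in front of the hatch rim, with no contact force, so I'll carry on drawing it out.

```bash
python3 -m pendant '[{"dp":[0.05,0.002,-0.014],"rotation":[0,0.0028,0],"jaw":0},{"dp":[0.095,0.002,-0.027],"rotation":[0,0.0055,0],"jaw":0},{"dp":[0.138,0.002,-0.044],"rotation":[0,0.0089,0],"jaw":0},{"dp":[0.188,0.002,-0.065],"rotation":[0,0.0125,0],"jaw":0},{"dp":[0.25,0.002,-0.085],"rotation":[0,0.0166,0],"jaw":0},{"dp":[0.308,0.002,-0.116],"rotation":[0,0.0222,0],"jaw":0},{"dp":[0.352,0.002,-0.15],"rotation":[0,0.0278,0],"jaw":0},{"dp":[0.388,0.002,-0.185],"rotation":[0,0.0333,0],"jaw":0}]' 40
python3 ex.py -25,10,27 -15,10,29 -5,11,31 5,12,32 15,14,33 25,16,33 35,20,33 45,24,33
```

```text
time: 9.9
ee_pos: [0.4416, -0.0111, 0.0972]
eef_rot: [0.661, 0.719, 0.147, -0.16]
ft_force: [-0.5, -0.1, -0.8]
width: 0.0137
grip_force: 40.0
t 9.9 p [441.6 -11.1  97.2] yaw 4.8 F [-0.5 -0.1 -0.8] w 0.0137 g 40.0
441.1,-4.2,103.9,4.9,27.0 dp [0.061, 0.001, -0.021] rot [0.0001, 0.0052, -0.0002]
440.6,2.4,110.0,4.9,29.0 dp [0.118, 0.001, -0.039] rot [0.0001, 0.0108, -0.0002]
440.0,8.8,117.0,4.9,31.0 dp [0.176, 0.001, -0.063] rot [0.0001, 0.0163, -0.0002]
439.3,16.9,121.0,4.9,32.0 dp [0.237, 0.001, -0.064] rot [0.0001, 0.0191, -0.0002]
438.6,24.9,125.9,4.9,33.0 dp [0.299, 0.001, -0.071] rot [0.0001, 0.0219, -0.0002]
437.8,34.9,127.9,4.9,33.0 dp [0.365, 0.001, -0.054] rot [0.0001, 0.0219, -0.0002]
436.9,44.8,131.9,4.9,33.0 dp [0.437, 0.0, -0.051] rot [0.0001, 0.0219, -0.0002]
436.1,54.8,135.9,4.9,33.0 dp [0.509, 0.001, -0.046] rot [0.0001, 0.0219, -0.0002]
-25,10,27 clear at window edge 8.5 hatch end bottom y,z 171 110
-15,10,29 clear at window edge 12.3 hatch end bottom y,z 177 117
-5,11,31 clear at window edge 16.0 hatch end bottom y,z 184 124
5,12,32 clear at window edge 20.8 hatch end bottom y,z 192 129
15,14,33 clear at window edge 25.0 hatch end bottom y,z 200 134
25,16,33 clear at window edge 29.5 hatch end bottom y,z 210 136
35,20,33 clear at window edge 32.0 hatch end bottom y,z 220 140
45,24,33 clear at window edge 34.5 hatch end bottom y,z 230 144
```

```bash
python3 -m pendant '[{"dp":[0.061,0,-0.021],"rotation":[0,0.0052,0],"jaw":0},{"dp":[0.118,0,-0.039],"rotation":[0,0.0108,0],"jaw":0},{"dp":[0.176,0,-0.06],"rotation":[0,0.0163,0],"jaw":0},{"dp":[0.237,0,-0.064],"rotation":[0,0.0191,0],"jaw":0},{"dp":[0.3,0,-0.071],"rotation":[0,0.0219,0],"jaw":0},{"dp":[0.365,0,-0.054],"rotation":[0,0.0219,0],"jaw":0},{"dp":[0.437,0,-0.051],"rotation":[0,0.0219,0],"jaw":0},{"dp":[0.437,0,-0.051],"rotation":[0,0.0219,0],"jaw":0}]' 40
python3 ex.py 35,60,33 35,100,33 35,150,33
```

```text
time: 10.9
ee_pos: [0.4368, 0.0458, 0.1318]
eef_rot: [0.648, 0.707, 0.192, -0.208]
ft_force: [0.5, -0.8, -0.7]
width: 0.0136
grip_force: 40.0
t 10.9 p [436.8  45.8 131.8] yaw 4.9 F [ 0.5 -0.8 -0.7] w 0.0136 g 40.0
436.9,44.8,171.9,4.9,33.0 dp [0.14, 0.0, -0.228] rot [0.0001, 0.0003, 0.0001]
436.9,44.8,211.9,4.9,33.0 dp [0.284, 0.001, -0.452] rot [0.0001, 0.0003, 0.0001]
436.9,44.8,261.9,4.9,33.0 dp [0.465, 0.001, -0.732] rot [0.0001, 0.0003, 0.0001]
35,60,33 clear at window edge -8.0 hatch end bottom y,z 220 180
35,100,33 clear at window edge -48.0 hatch end bottom y,z 220 220
35,150,33 clear at window edge -98.0 hatch end bottom y,z 220 270
```

```bash
python3 -m pendant '[{"dp":[0.14,0,-0.228],"rotation":[0,0,0],"jaw":0},{"dp":[0.284,0,-0.452],"rotation":[0,0,0],"jaw":0},{"dp":[0.465,0,-0.732],"rotation":[0,0,0],"jaw":0},{"dp":[0.52,0,-0.82],"rotation":[0,0,0],"jaw":0},{"dp":[0.52,0,-0.82],"rotation":[0,0,0],"jaw":0},{"dp":[0.52,0,-0.82],"rotation":[0,0,0],"jaw":0},{"dp":[0.52,0,-0.82],"rotation":[0,0,0],"jaw":0}]' 40
python3 - <<'E'
from h import *
from bench import r,camera
a=[]
for n in("scene","top"):
    c=camera(n);P=cloud(c);im=c["image"]
    w=wood(im)&(P[...,2]>.06)&(P[...,2]<.5)&(abs(P[...,0]-.44)<.08)&(P[...,1]>-.25)&(P[...,1]<.15)
    print(n,w.sum(),P[w][:,1:].min(0).round(3) if w.any() else"",P[w][:,1:].max(0).round(3) if w.any() else"")
    g=red(im)&(abs(P[...,2]-.08)<.03)&(abs(P[...,0]-.59)<.12)&(abs(P[...,1]+.23)<.12);v,u=np.nonzero(g)
    if len(u):print(cv2.minAreaRect((ray(c,np.c_[u,v],.095)[:,:2]*1000).astype(np.float32)))
    a.append(im[:,:,::-1])
cv2.imwrite("pics/a5.png",cv2.resize(np.vstack(a),(480,600),interpolation=cv2.INTER_AREA))
E
```

```text
time: 11.78
ee_pos: [0.4364, 0.0435, 0.2757]
eef_rot: [0.649, 0.706, 0.191, -0.209]
ft_force: [0.3, 0.4, 0.5]
width: 0.0135
grip_force: 40.0
scene 1257 [-0.117  0.183] [0.062 0.5  ]
top 37 [-0.042  0.363] [0.03  0.482]
((591.6610717773438, -273.5841064453125), (10.610944747924805, 55.93013381958008), 1.469146728515625)
```

View pics/a5.png

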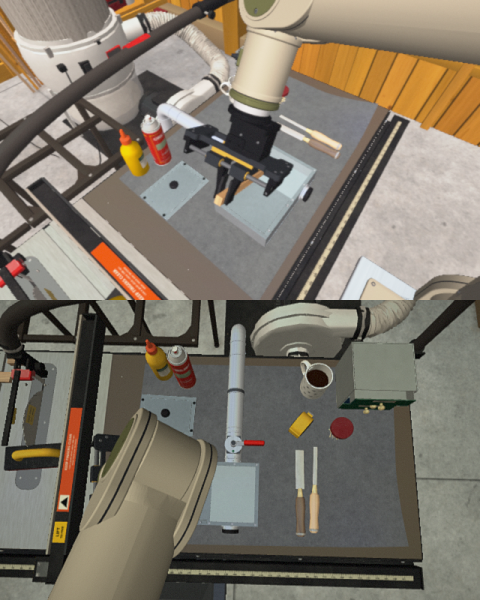

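The strip is held tilted in the air. Its lowest visible wood is about 0.18 m up at y = -0.117, as expected. The lever is still shut and the bystanders are in place.

```bash
python3 -c "
from bench import r
s=r.read_state();print(abs(s['joint_vel']).max(),s['grip_force']);print(r.close_job())"
```

```text
0.006155107972190999 39.99952018260956
the job is handed in; nothing more can be done
None
```

I shut the damper, drew the strip out tilted through the hatch, and handed the job in at about 12 s with the strip still held in the air, its lowest visible point about 0.18 m above the table; the hand-in gave no verdict.

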